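# Send a carton down the roller lane with the pedal

### The job

Set the long narrow carton upright and lengthwise between the rails on the upper half of the small roller lane, so that it rests behind the raised stop, and let go of it. Then press the lane's spring pedal right down to its stop with the gripper and keep it down until the carton has rolled past the lane's stop to the end plate, then let the pedal come fully up again. Leave the two short cartons where they are.

Things in the scene. Friction and masses are not known exactly. Their poses are not given: they have to be found in the camera images.
- carton_center (a point): Centre of the long narrow folded card carton, 38 mm (its x) x 110 mm (its y) x 50 mm (its z, up), about 80 g; it stands on its 38 x 110 mm face. Grasp it across the 38 mm side. It is the longest and tallest of the three cartons.
- short_center_1 (a point): Centre of a short carton, 46 (x) x 75 (y) x 33 mm high, a bystander that must stay where it is.
- short_center_2 (a point): Centre of the other short carton, same size, also a bystander.
- lane_stop (a point): Point on the roller-top plane of the grey roller lane (fixed to the table), midway between the rails, where the stop comes up; 52 mm above the table. Frame: x across the lane (pedal on the -x side), y downhill along it (slope 0.14 rad), z square to the rollers. Side rails: 50 mm apart inside, 62 mm outside, 10 mm above the roller tops. The open upper end is at y = -190 mm.
- lane_load (a point): Point on the roller-top plane midway between the rails, 75 mm uphill of the stop; axes as lane_stop. Set the long carton's middle over it (centre 25 mm above the rollers), lengthwise: 18 mm to the stop. Rollers turn freely: it runs down by itself to the stop and, once that is lowered, on to the end plate (155 mm downhill of the stop, 26 mm above the rollers) in about 1 to 2 s.
- pedal_pad (a point): Place to press: on the ribbed rubber top of the pedal, 70 mm from its hinge, across its middle. x points along the plate to the hinge, z square to its top. At rest about 52 mm above the table; pressed to the pedal's stop 32 mm, and it goes no lower.
- pedal (a joint): Angle in rad of the pedal, a dark flat plate 95 x 74 mm beside the lane's upper half: 0 fully up (free edge raised 0.30 rad), 0.30 down on its stop (plate level). Hinge along the lane's y, 75 mm to the -x side of its middle line, 26 mm above the table; free edge away from the lane. Spring: about 4 N at pedal_pad to start it, 8 N at the stop.
- stop (a joint): How far the lane's stop plate (40 mm wide, 4 mm thick) is lowered, in m: 0 raised, standing 20 mm above the rollers; 0.030 fully lowered, 10 mm below them. Worked by the pedal only.
- paper_carton: Large open brown card box, empty, fixed on the table behind the work, an obstacle to pass in front of or over. Origin on its underside; it fills x -125 to +180 mm and y -80 to +210 mm of its own frame. Its sides facing the lane and the robot are 175 mm high, its y = +205 mm and x = +178 mm sides 295 mm.

How it is judged:
By the outcome, as a careful person would: the job done as asked, in the order asked, and still so for the second after the job is handed in, with the robot touching nothing.
It also fails if it takes over 64 s, if anything falls off the work surface, if the arm or the gripper's body presses on something with over 40 N, if the wrist force passes 120 N, or if a joint passes its speed limit or range.

### The arm

A 7-joint arm with a two-finger parallel gripper is mounted at the origin on a cart in front of the work surface, level with it; the furniture and walls round the work are solid. World frame = base frame: x ahead of the robot, y to its left, z up, the work surface at z = 0. Lengths are in m, angles in rad, forces in N, time in s.
With the tool pointing down it reaches from about 0.425 to 0.875 m from the base axis. Payload 8.4 kg.
Tool frame: the origin (TCP) lies where the fingers leave the gripper's body, on its centre line; the fingertips stand 70 mm ahead of it and the grasp point (between the pads) lies 51 mm ahead of it; z points along the fingers, y is the direction in which the jaws open and shut (so a half turn about z gives the same grasp; the last joint's range is limited). The gripper opens to 87 mm and grips with 3 to 60 N. Pads are 19 mm wide; open, the fingers measure 117 mm over their backs; the gripper's body (75 mm by 190 mm) begins 51 mm behind the grasp point.
Start: joints at [1.118, 0.333, 0.04, 1.465, -0.013, 1.343, -0.059], TCP at [0.225, -0.61, 0.292] pointing down, gripper open.
Joint ranges: [-2.58, 2.58], [-0.38, 2.09], [-1.3, 1.39], [0.25, 2.4], [-1.5, 4.64], [0.08, 2.09], [-2.65, 2.65]. Speed limits (rad/s): [2.22, 2.22, 2.79, 2.79, 3.14, 3.14, 3.14].

### API

Orientations are given as a unit quaternion [x, y, z, w].
In Python, from station import r, optics gives the robot as it stands. The module is installed in compiled form; this text tells all that it offers.
- The arm moves only by the shell command python3 -m inch 'ROWS' [FORCE]. ROWS is JSON, a list of rows, each a list of 3 entries, a list of its own where there are three numbers: the shift along the world's x, y, z in mm, then the turn about the world's z in rad, then the closure, from -1 (fully open) to 1 (shut). In form: [[[x, y, z], spin, claw], ...]. A call has exactly 10 rows; each row is the pose to reach, as a shift and turn from the pose commanded when the call began; what a row does not reach only later rows make up. A row lasts 1/8 s, in which the tool goes at most 62.5 mm and 10.7 degrees, less where a joint would pass 70% of its speed; a pose out of reach is approached as far as the arm can. A call with a gripper value outside its range is refused whole. The fingers move at their own pace and stop on an object; FORCE is the grip in N (left out, the last holds). Time passes only in rows, so rows that repeat a pose let the fingers close, or fill a call up. It gives the time, the measured TCP pose, the force and the opening at its end, in the units of the state.
- r.read_state(): the state, without advancing time (a new reading comes with each control period).
- optics.get_image(name): name is "scene" or "top"; returns (picture, depth): 400x640x3 uint8, red, green, blue; 400x640 float32, m along the optical axis (not along the pixel's ray), 0 where there is no reading.
- optics.camera_info(name): a dict with "vertical_fov" (degrees; the focal length in pixels is half the picture's height over the tangent of half this angle, whatever the lens; pixels are square), "cx", "cy" (the principal point, pixels), "R" (3x3) and "t" (3): a world point X has camera coordinates R X + t. Camera axes: x right, y down, z forward; pixel columns grow to the right and rows downward; lengths in m; the calibration is good to about 2 mm. A picture is of the moment at which its call begins. camera_info takes no time and is no camera call.
- r.close_job(): hands the job in, once; it reports no verdict.
Trained networks look in the newest picture that a camera, given by its name, has taken for a name from the list of things; names that differ only in an ending like _2 or _b are one class to them, and where a whole thing is asked for, a point or a joint stands for the part that bears it (a point fixed in the world has none). Each returns a list of dicts, best first, with "confidence" (0 to 1); they miss things now and then, are a little off and sometimes report something else, mostly with a low value. They report only what shows in the picture. A call takes as long as a camera call.
- optics.outline_of(camera, label): "pixels" (400x640 bool, what is visible of it).
- optics.pinpoint(camera, label): "point" ([x, y, z] in m, in the coordinates of the camera as it stood for that picture, good to about 4 mm: a listed point, or the origin of a listed thing).
The state is a dict: "time": time; "joint_pos": joint angles; "qd": joint speeds; "joint_torque": joint torques, N m; "eef_pos": TCP position; "ee_rot": TCP orientation; "contact_force": force on the tool from outside, world axes, zero at the start; "moment": the same for the moment, N m; "gripper_width": opening from 0.0 (shut) to 1.0 (fully open).
Only numpy, scipy, OpenCV 4.12 (cv2) and the standard library are available. Lean on these libraries where they do the work, as an engineer would, in place of code of your own. Each camera call takes 0.05 s, during which the arm holds its last target.

## Working session

There is one attempt and no reset: what is moved stays moved. The work goes in short steps, Python scripts to look and compute and a shell command to move; the robot and the scene stay as the last step left them, time stands still between calls to the robot, and variables do not carry over. Pictures are saved under pics/ and viewed, and the job is handed in when it is done.

```bash
mkdir -p pics; cat > h.py <<'E'
from station import r, optics
import numpy as np, cv2
def toW(cam,p):
    c=optics.camera_info(cam); return np.array(c["R"]).T@(np.array(p)-np.array(c["t"]))
def f(cam):
    c=optics.camera_info(cam); return 200/np.tan(np.radians(c["vertical_fov"])/2),c["cx"],c["cy"]
def cloud(cam,depth,mask):
    F,cx,cy=f(cam); c=optics.camera_info(cam)
    v,u=np.nonzero(mask&(depth>0)); z=depth[v,u]
    P=np.stack([(u-cx)/F*z,(v-cy)/F*z,z],1)
    return (P-np.array(c["t"]))@np.array(c["R"])
E
python3 - <<'E'
from h import *
print(r.read_state())
for c in ("scene","top"):
    im,d=optics.get_image(c); cv2.imwrite(f"pics/{c}0.png",im[:,:,::-1]); np.save(f"{c}0.npy",d)
    print(c,optics.camera_info(c))
    for n in ["carton_center","short_center_1","lane_stop","lane_load","pedal_pad","paper_carton"]:
        for o in optics.pinpoint(c,n): print(c,n,round(o["confidence"],2),toW(c,o["point"]).round(4))
print(r.read_state()["time"])
E
```

```text
{'time': 0.0, 'joint_pos': array([ 1.11778117,  0.33392981,  0.0398499 ,  1.46625922, -0.01342064,
        1.34333098, -0.05853696]), 'qd': array([ 0.00054857,  0.00191914, -0.00118397, -0.00058647,  0.00113766,
        0.00076233, -0.00129748]), 'joint_torque': array([ 1.37682866e-03, -6.56363583e+01,  1.33599814e+00, -4.03802025e+01,
       -5.97233931e-02,  4.45058139e-02,  1.45926369e-04]), 'eef_pos': array([ 0.22508432, -0.60939839,  0.29135254]), 'ee_rot': array([ 9.84395460e-01,  1.75968429e-01, -1.88042985e-04, -8.09270578e-04]), 'contact_force': array([-0.04166471, -0.28100611,  0.16444726]), 'moment': array([-0.04681182,  0.04863924,  0.0201277 ]), 'gripper_width': 0.9969392641006413}
scene {'vertical_fov': 49.672130218063735, 'cx': 321.32338991471215, 'cy': 205.5225954717151, 'R': array([[-0.87011766, -0.49231736, -0.02277902],
       [-0.18070366,  0.36169257, -0.91461723],
       [ 0.45852094, -0.79170835, -0.40367863]]), 't': array([0.48161937, 0.2093107 , 0.7192793 ])}
scene carton_center 0.66 [ 0.4574 -0.0681  0.0256]
scene carton_center 0.24 [0.4411 0.1297 0.0195]
sc
[... 240 characters left out ...]
 {'vertical_fov': 56.50471387061125, 'cx': 314.41810187601186, 'cy': 198.20159764135414, 'R': array([[-1.74478517e-02, -9.99847612e-01,  5.69739388e-04],
       [-9.93243804e-01,  1.72672217e-02, -1.14754472e-01],
       [ 1.14727147e-01, -2.56810912e-03, -9.93393722e-01]]), 't': array([-0.0586921 ,  0.60099191,  0.86050081])}
top carton_center 0.72 [ 0.4608 -0.0676  0.0231]
top short_center_1 0.82 [0.5776 0.2506 0.0177]
top short_center_1 0.75 [0.4438 0.1268 0.0181]
top lane_stop 0.97 [ 0.5693 -0.3513  0.0512]
top lane_stop 0.46 [ 0.4602 -0.0692  0.0241]
top lane_load 0.59 [ 0.4922 -0.3531  0.0635]
top lane_load 0.31 [ 0.4604 -0.0698  0.0242]
top pedal_pad 0.98 [ 0.4844 -0.2174  0.0539]
0.7
```

View images.

View pics/scene0.png

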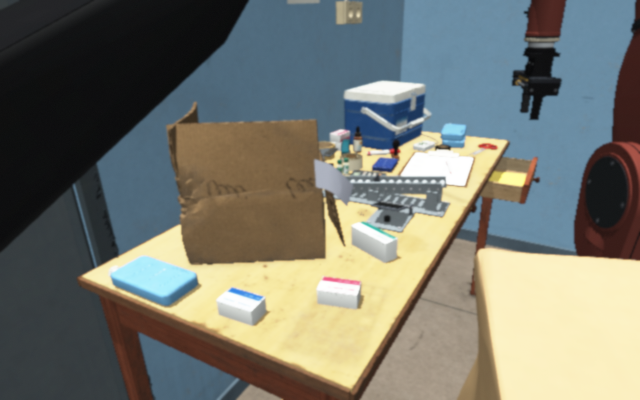

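View pics/top0.png

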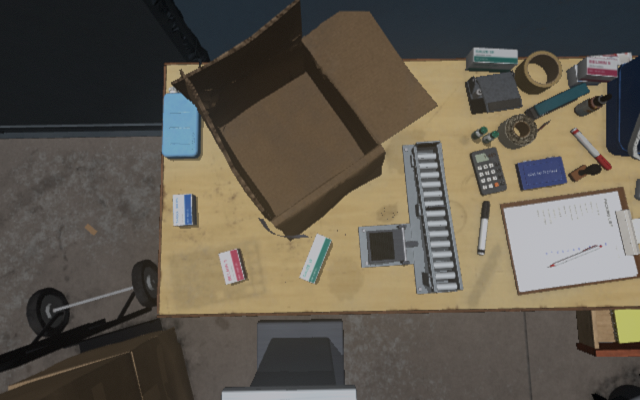

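```bash
python3 - <<'E'
from h import *
for c in ("top","scene"):
    d=np.load(c+"0.npy")
    o=optics.outline_of(c,"carton_center")[0]; P=cloud(c,d,o["pixels"])
    print(c,o["confidence"],len(P),np.percentile(P,[1,50,99],axis=0).round(4))
    T=P[P[:,2]>0.043]
    if len(T)>20:
        print(len(T),np.median(T[:,2]),cv2.minAreaRect((T[:,:2]*1000).astype(np.float32)))
d=np.load("top0.npy"); P=cloud("top",d,np.ones_like(d,bool))
# lane region
L=P[(abs(P[:,1]+.352)<.06)&(P[:,0]>.3)&(P[:,0]<.8)&(P[:,2]<.15)&(P[:,2]>.01)]
for x in np.arange(.34,.78,.02):
    S=L[abs(L[:,0]-x)<.005]
    hi=S[S[:,2]>np.interp(x,[.38,.57,.72],[.0786,.052,.031])+.004]
    if len(S): print(round(x,2),np.percentile(S[:,2],[10,50,95]).round(3), [ (hi[m,1].min().round(4),hi[m,1].max().round(4)) for m in (hi[:,1]>-.352,hi[:,1]<=-.352) if m.any()])
Q=P[(P[:,2]>.02)&(P[:,1]<-.2)&(P[:,1]>-.45)&(P[:,0]<.8)&(P[:,2]<.15)]
E
```

```text
top 0.62 731 [[ 0.4062 -0.099   0.0456]
 [ 0.4583 -0.068   0.0495]
 [ 0.509  -0.0374  0.0531]]
731 0.0494702646314522 ((457.71533203125, -68.79938507080078), (38.17230987548828, 108.06243896484375), 67.05747985839844)
scene 0.85 1298 [[ 4.001e-01 -9.640e-02 -5.000e-04]
 [ 4.465e-01 -5.270e-02  3.540e-02]
 [ 5.110e-01 -2.900e-02  5.140e-02]]
504 0.04977745909256738 ((455.6567687988281, -65.93424224853516), (41.134490966796875, 113.81751251220703), 67.01426696777344)
0.38 [0.057 0.07  0.087] [(np.float64(-0.3349), np.float64(-0.3285))]
0.4 [0.028 0.072 0.086] [(np.float64(-0.3349), np.float64(-0.3274)), (np.float64(-0.393), np.float64(-0.3842))]
0.42 [0.05  0.071 0.083] [(np.float64(-0.3326), np.float64(-0.326)), (np.float64(-0.3906), np.float64(-0.3836))]
0.44 [0.065 0.069 0.081] [(np.float64(-0.3326), np.float64(-0.3253)), (np.float64(-0.39), np.float64(-0.3821))]
0.46 [0.061 0.065 0.078] [(np.float64(-0.3319), np.float64(-0.3248)), (np.float64(-0.3883), np.float64(-0.3812))]
0.48 [0.031 0.061 0.075] [(np.float64(-0.3302), np.float64(-0.3232)), (np.float64(-0.3878), np.float64(-0.380
[... 668 characters left out ...]
float64(-0.3741))]
0.62 [0.032 0.041 0.055] [(np.float64(-0.3234), np.float64(-0.3165)), (np.float64(-0.3808), np.float64(-0.3733))]
0.64 [0.026 0.039 0.052] [(np.float64(-0.3212), np.float64(-0.3159)), (np.float64(-0.3798), np.float64(-0.3721))]
0.66 [0.03  0.038 0.049] [(np.float64(-0.3209), np.float64(-0.315)), (np.float64(-0.3776), np.float64(-0.3715))]
0.68 [0.022 0.035 0.046] [(np.float64(-0.3205), np.float64(-0.3132)), (np.float64(-0.3779), np.float64(-0.3705))]
0.7 [0.024 0.032 0.044] [(np.float64(-0.3195), np.float64(-0.3114)), (np.float64(-0.3766), np.float64(-0.3696))]
0.72 [0.015 0.038 0.051] [(np.float64(-0.3512), np.float64(-0.3111)), (np.float64(-0.3743), np.float64(-0.3528))]
```

```bash
python3 - <<'E'
from h import *
for c in("top","scene"):
    d=np.load(c+"0.npy"); P=cloud(c,d,np.ones_like(d,bool))
    B=P[(P[:,2]>.06)&(P[:,2]<.4)&(P[:,0]>.3)&(P[:,0]<.9)&(P[:,1]>-.3)&(P[:,1]<.3)]
    print(c,len(B))
    for y in np.arange(-.26,.2,.02):
        S=B[abs(B[:,1]-y)<.01]
        if len(S)>3:
            i=np.argsort(S[:,0])[2]; print(round(y,2),S[i].round(3), S[:,2].max().round(3))
    # in tool frame about grasp centre
    for off in (0,-.02,-.03):
        u=np.array([.92,-.39]);w=np.array([.39,.92]); c0=np.array([.4577,-.068])+off*u
        q=(B[:,:2]-c0); a=q@u;b=q@w
        m=(abs(b)<.1)&(a>-.05); 
        print(off,"min a",a[m].min() if m.any() else None, B[m][np.argmin(a[m])].round(3) if m.any() else None)
im=cv2.imread("pics/top0.png")[180:310,150:480]; cv2.imwrite("pics/topc.png",cv2.resize(im,None,fx=2.4,fy=2.4,interpolation=cv2.INTER_CUBIC))
im=cv2.imread("pics/scene0.png")[110:310,250:480]; cv2.imwrite("pics/scenec.png",cv2.resize(im,None,fx=2.9,fy=2.9,interpolation=cv2.INTER_CUBIC))
E
```

```text
top 17049
-0.26 [ 0.725 -0.253  0.173] 0.174
-0.24 [ 0.713 -0.232  0.172] 0.175
-0.22 [ 0.653 -0.212  0.077] 0.177
-0.2 [ 0.643 -0.192  0.07 ] 0.178
-0.18 [ 0.63  -0.174  0.064] 0.178
-0.16 [ 0.615 -0.153  0.106] 0.177
-0.14 [ 0.597 -0.131  0.091] 0.178
-0.12 [ 0.581 -0.114  0.075] 0.177
-0.1 [ 0.565 -0.09   0.077] 0.178
-0.08 [ 0.553 -0.074  0.065] 0.176
-0.06 [ 0.506 -0.05   0.156] 0.177
-0.04 [ 0.504 -0.034  0.169] 0.177
-0.02 [ 0.504 -0.021  0.186] 0.31
-0.0 [ 0.506 -0.009  0.181] 0.31
0.02 [0.513 0.013 0.163] 0.311
0.04 [0.533 0.031 0.22 ] 0.311
0.06 [0.586 0.051 0.295] 0.311
0.08 [0.618 0.071 0.309] 0.311
0.1 [0.649 0.092 0.08 ] 0.31
0.12 [0.681 0.112 0.105] 0.31
0.14 [0.701 0.131 0.163] 0.31
0.16 [0.747 0.15  0.08 ] 0.309
0.18 [0.773 0.175 0.3  ] 0.305
0 min a 0.019191606933535617 [ 0.506 -0.004  0.06 ]
-0.02 min a 0.03916160693353559 [ 0.506 -0.004  0.06 ]
-0.03 min a 0.04914660693353563 [ 0.506 -0.004  0.06 ]
scene 18599
-0.2 [ 0.67  -0.201  0.174] 0.174
-0.18 [ 0.642 -0.179  0.067] 0.174
-0.16 [ 0.621 -0.152  0.07 ] 0.175
-0.14 [ 0.605 -0.132  0.072] 0.175
-0.12 [ 0.597 -0.123  0.069] 0.175
-0.06 [ 0.503 -0.052  0.157] 0.162
-0.04 [ 0.502 -0.044  0.164] 0.176
-0.02 [ 0.501 -0.028  0.17 ] 0.308
-0.0 [ 0.502 -0.008  0.164] 0.309
0.02 [0.507 0.014 0.196] 0.309
0.04 [0.523 0.03  0.184] 0.31
0.06 [0.571 0.05  0.148] 0.31
0.08 [0.598 0.071 0.12 ] 0.31
0.1 [0.628 0.09  0.11 ] 0.309
0.12 [0.657 0.111 0.106] 0.309
0.14 [0.69  0.131 0.126] 0.31
0.16 [0.721 0.15  0.111] 0.309
0.18 [0.757 0.171 0.121] 0.306
0 min a 0.013126309662336967 [0.507 0.014 0.196]
-0.02 min a 0.03309630966233694 [0.507 0.014 0.196]
-0.03 min a 0.04308130966233698 [0.507 0.014 0.196]
```

View pics/topc.png

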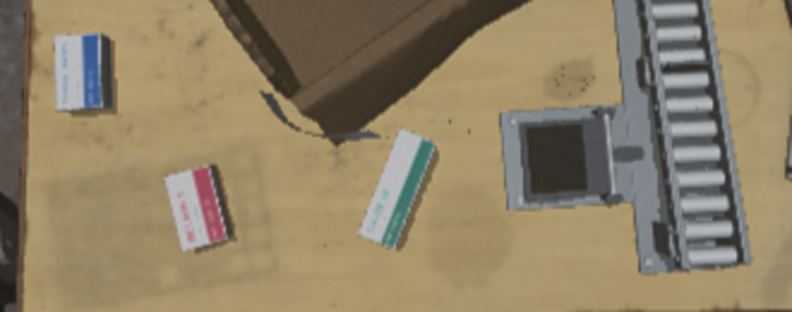

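View pics/scenec.png

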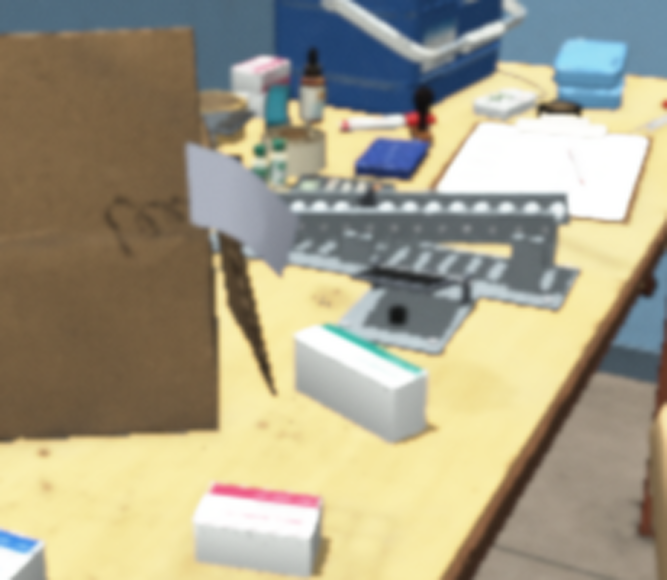

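The pictures agree with the pinpoints:
- **Long carton:** at (0.458, -0.068), lying at -23°.
- **Lane:** runs along +x with a yaw of about +0.05, on the line y = -0.355 at x = 0.49.
- **Box:** its corner and a curved flap come within about 5 cm of the carton's far end, at x about 0.50.

I'll grasp the carton about 30 mm toward its near end and keep the gripper away from the flap.

```bash
python3 -m inch '[[[20,54,0],-0.1,-1],[[40,109,0],-0.2,-1],[[60,163,0],-0.3,-1],[[80,218,0],-0.4,-1],[[100,272,0],-0.5,-1],[[121,326,0],-0.6,-1],[[141,381,0],-0.7,-1],[[161,435,0],-0.755,-1],[[181,490,0],-0.755,-1],[[201,544,0],-0.755,-1]]' 20; python3 -c "
from h import *
s=r.read_state();print(s['joint_pos'].round(3),s['ee_rot'])"
```

```text
time: 2.05
eef_pos: [0.4265, -0.0639, 0.2927]
ee_rot: [0.98, -0.199, 0.001, 0.0]
contact_force: [0.7, -0.3, -0.3]
gripper_width: 1.004
[ 0.564 -0.102 -0.478  1.939 -0.048  1.292 -1.871] [ 9.79923982e-01 -1.99370520e-01  5.96447683e-04  1.73637665e-04]
```

```bash
python3 -m inch '[[[0,0,-40],0,-1],[[0,0,-80],0,-1],[[0,0,-120],0,-1],[[0,0,-150],0,-1],[[0,0,-175],0,-1],[[0,0,-192],0,-1],[[0,0,-201],0,-1],[[0,0,-201],0,-1],[[0,0,-201],0,-1],[[0,0,-201],0,-1]]'; python3 - <<'E'
from h import *
im,d=optics.get_image("top"); cv2.imwrite("pics/t1.png",cv2.resize(im[180:310,200:400,::-1],None,fx=3,fy=3))
im,d=optics.get_image("scene"); cv2.imwrite("pics/s1.png",cv2.resize(im[110:310,250:480,::-1],None,fx=2.5,fy=2.5))
print(r.read_state()["joint_pos"].round(3))
E
```

```text
time: 3.3
eef_pos: [0.4266, -0.0658, 0.0919]
ee_rot: [0.98, -0.199, 0.001, 0.0]
contact_force: [-0.2, -0.5, 0.2]
gripper_width: 1.0
[ 0.528  0.148 -0.501  2.168  0.095  0.845 -2.003]
```

View pics/s1.png

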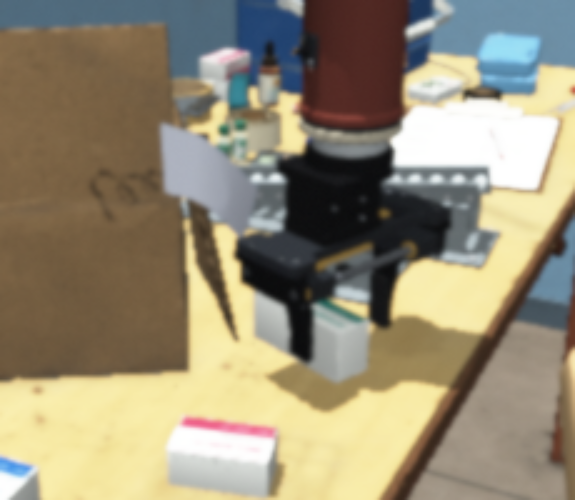

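View pics/t1.png

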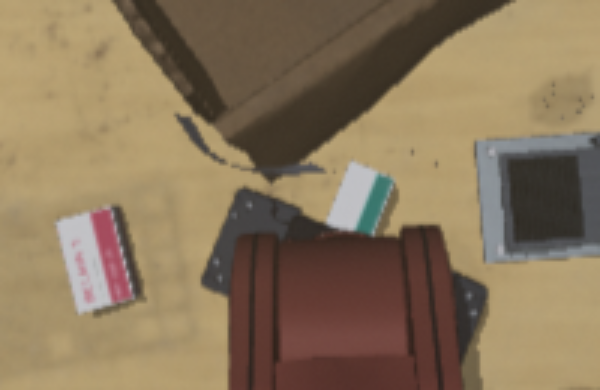

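Both fingers straddle the carton and the body is clear of the flap. I'll close and lift a little.

```bash
python3 -m inch '[[[0,0,0],0,1],[[0,0,0],0,1],[[0,0,0],0,1],[[0,0,0],0,1],[[0,0,0],0,1],[[0,0,0],0,1],[[0,0,10],0,1],[[0,0,30],0,1],[[0,0,55],0,1],[[0,0,80],0,1]]' 20; python3 - <<'E'
from h import *
im,d=optics.get_image("top"); cv2.imwrite("pics/t2.png",cv2.resize(im[180:310,200:400,::-1],None,fx=3,fy=3))
im,d=optics.get_image("scene"); cv2.imwrite("pics/s2.png",cv2.resize(im[110:310,250:480,::-1],None,fx=2.5,fy=2.5))
o=optics.outline_of("scene","carton_center")
if o: print(o[0]["confidence"]); P=cloud("scene",d,o[0]["pixels"]); print(np.percentile(P,[1,50,99],axis=0).round(3))
E
```

```text
time: 4.65
eef_pos: [0.4261, -0.0657, 0.1726]
ee_rot: [0.98, -0.199, 0.0, -0.0]
contact_force: [0.9, 0.5, -0.2]
gripper_width: 0.439
0.58
[[ 0.399 -0.298  0.004]
 [ 0.445 -0.061  0.111]
 [ 0.624  0.012  0.174]]
```

View pics/s2.png

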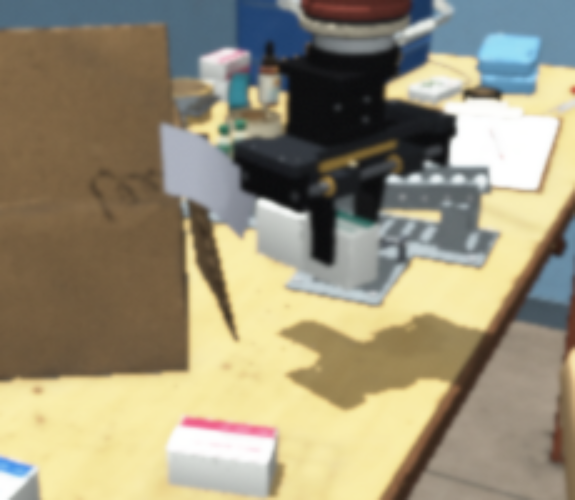

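View pics/t2.png

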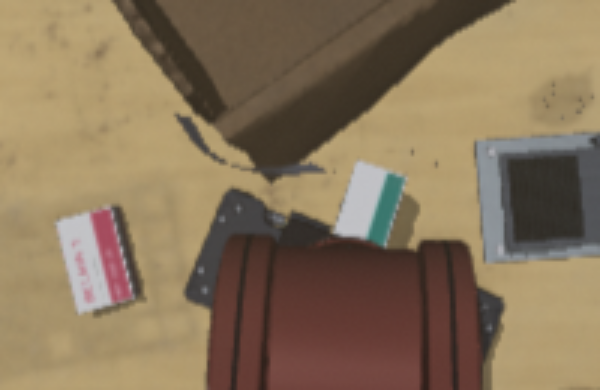

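Carton held: the opening is 38.2 mm and it hangs level. Next I'll carry it over the lane and turn it by +0.454 rad.

```bash
python3 -m inch '[[[0,-30,10],0,1],[[0,-65,20],0.05,1],[[4,-105,28],0.15,1],[[10,-150,28],0.25,1],[[16,-195,28],0.35,1],[[24,-235,28],0.454,1],[[30,-265,28],0.454,1],[[33,-283,28],0.454,1],[[33,-290,28],0.454,1],[[33,-290,28],0.454,1]]' 20; python3 - <<'E'
from h import *
s=r.read_state();print(s["joint_pos"].round(3),s["eef_pos"],s["ee_rot"])
im,d=optics.get_image("top"); cv2.imwrite("pics/t3.png",cv2.resize(im[120:310,330:500,::-1],None,fx=3,fy=3))
P=cloud("top",d,np.ones_like(d,bool))
T=P[(P[:,2]>.145)&(P[:,2]<.175)&(abs(P[:,1]+.355)<.05)&(P[:,0]>.43)&(P[:,0]<.56)]
print(len(T),np.percentile(T,[1,50,99],axis=0).round(4)); 
for x in np.arange(.5,.56,.01):
    S=T[abs(T[:,0]-x)<.004]
    if len(S): print(x.round(2),S[:,1].min().round(4),S[:,1].max().round(4),S[:,2].mean().round(4))
im,d=optics.get_image("scene"); cv2.imwrite("pics/s3.png",cv2.resize(im[110:310,250:480,::-1],None,fx=2.5,fy=2.5))
E
```

```text
time: 6.05
eef_pos: [0.4591, -0.3551, 0.199]
ee_rot: [1.0, 0.026, -0.0, -0.0]
contact_force: [0.1, -0.0, -2.0]
gripper_width: 0.444
[ 0.819  0.277 -0.278  1.742  0.083  1.135 -1.002] [ 0.4590821  -0.35509278  0.19895713] [ 9.99648790e-01  2.64978286e-02 -2.10197061e-04 -3.44029505e-04]
502 [[ 0.4945 -0.3676  0.1466]
 [ 0.5193 -0.3459  0.1566]
 [ 0.5457 -0.3266  0.1597]]
0.5 -0.3679 -0.33 0.1561
0.51 -0.3667 -0.3285 0.1563
0.52 -0.3663 -0.3276 0.1564
0.53 -0.3641 -0.3266 0.1561
0.54 -0.3642 -0.3253 0.1561
0.55 -0.3527 -0.3527 0.1555
```

View pics/t3.png

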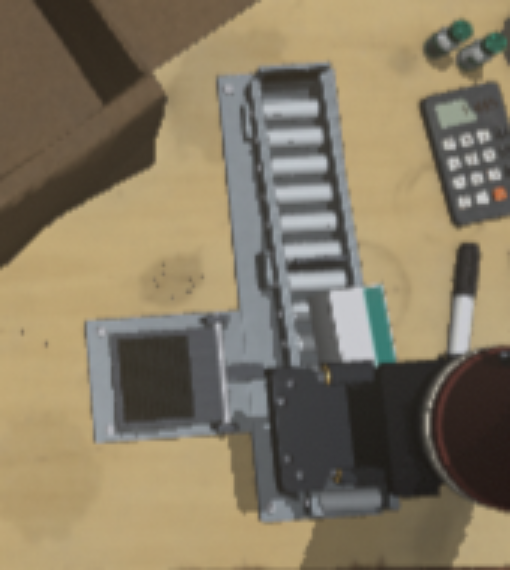

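View pics/s3.png

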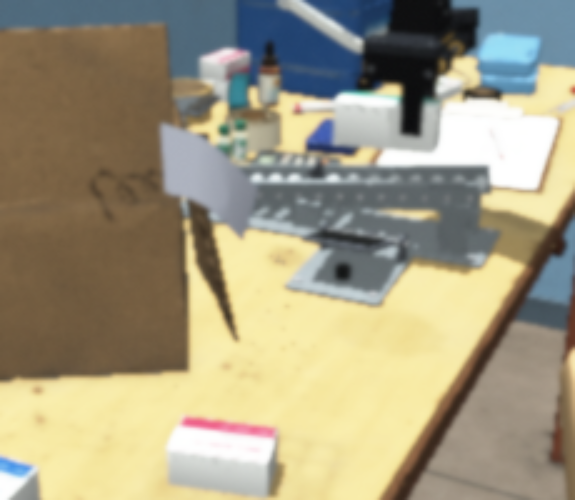

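The carton's nose looks a few mm off to +y and slightly yawed. I'll measure it more carefully in both cameras before lowering.

```bash
python3 - <<'E'
from h import *
for c in("top","scene"):
    d0=None
    im,d=optics.get_image(c)
    P=cloud(c,d,np.ones_like(d,bool))
    m0=(P[:,1]<-.31)&(P[:,1]>-.40)&(P[:,0]>.39)&(P[:,0]<.56)
    T=P[m0&(P[:,2]>.15)&(P[:,2]<.165)]
    if c=="top":
        T=T[(T[:,0]>.495)]
    print(c,len(T),cv2.minAreaRect((T[:,:2]*1000).astype(np.float32)), np.linalg.svd(T-T.mean(0))[2][2].round(3))
    if c=="scene":
        # +y side face
        S=P[m0&(P[:,2]>.115)&(P[:,2]<.15)&(P[:,1]>-.36)&((P[:,0]>.48)|(P[:,0]<.44))]
        n=np.linalg.svd(S-S.mean(0))[2][2]; print("side",len(S),S.mean(0).round(4),n.round(3), np.percentile(S,[1,99],axis=0).round(3))
        R=P[(P[:,0]>.42)&(P[:,0]<.7)&(P[:,1]>-.345)&(P[:,1]<-.3)]
        h=.052-(R[:,0]-.5705)*.141; R=R[(R[:,2]>h-.015)&(R[:,2]<h+.006)]
        k=np.polyfit(R[:,0],R[:,1],1); 
        for _ in range(4):
            e=R[:,1]-np.polyval(k,R[:,0]); R=R[abs(e)<.003]; k=np.polyfit(R[:,0],R[:,1],1)
        print("rail outer +y face fit slope",k,"y at .52",np.polyval(k,.52),len(R))
E
```

```text
top 475 ((519.823974609375, -346.8418273925781), (51.21306610107422, 39.45417785644531), 6.199128150939941) [ 0.003 -0.022 -1.   ]
scene 285 ((486.75335693359375, -343.4898681640625), (111.99053192138672, 61.95037841796875), 15.410070419311523) [-0.005 -0.072 -0.997]
side 334 [ 0.4989 -0.3306  0.1324] [ 0.151 -0.989  0.001] [[ 0.433 -0.354  0.116]
 [ 0.541 -0.323  0.15 ]]
rail outer +y face fit slope [ 0.05258801 -0.35193228] y at .52 -0.32458651567525315 399
```

```bash
python3 -m inch '[[[0,-2,0],-0.03,1],[[0,-4,0],-0.055,1],[[0,-4,-5],-0.055,1],[[0,-4,-10],-0.055,1],[[0,-4,-10],-0.055,1],[[0,-4,-10],-0.055,1],[[0,-4,-10],-0.055,1],[[0,-4,-10],-0.055,1],[[0,-4,-10],-0.055,1],[[0,-4,-10],-0.055,1]]' 20; cat > m.py <<'E'
from h import *
def run(zt,tag):
    print(r.read_state()["eef_pos"].round(4),r.read_state()["contact_force"].round(1))
    for c in("top","scene"):
        im,d=optics.get_image(c)
        cv2.imwrite(f"pics/{c}_{tag}.png",cv2.resize(im[120:310,330:500,::-1] if c=="top" else im[130:260,330:470,::-1],None,fx=3,fy=3))
        P=cloud(c,d,np.ones_like(d,bool))
        m0=(P[:,1]<-.31)&(P[:,1]>-.40)&(P[:,0]>.39)&(P[:,0]<.57)
        if c=="top":
            T=P[m0&(abs(P[:,2]-zt)<.008)&(P[:,0]>.495)]
            print(c,len(T),cv2.minAreaRect((T[:,:2]*1000).astype(np.float32)),np.linalg.svd(T-T.mean(0))[2][2].round(3),T[:,2].mean(),T[:,0].max())
        else:
            S=P[m0&(P[:,2]>zt-.03)&(P[:,2]<zt-.008)&(P[:,1]>-.36)&(P[:,0]>.485)&(P[:,0]<.54)]
            for _ in range(3):
                k=np.polyfit(S[:,0],S[:,1],1); e=S[:,1]-np.polyval(k,S[:,0]); S=S[abs(e)<.004]
            print("side slope",k[0].round(3),"y@.52",np.polyval(k,.52).round(4),"want",-.3246-.012,len(S))
E
python3 -c "
from m import *
run(.147,'4')"
```

```text
time: 7.5
eef_pos: [0.4591, -0.3598, 0.1893]
ee_rot: [1.0, -0.001, -0.0, 0.0]
contact_force: [-0.2, 1.3, -0.1]
gripper_width: 0.445
[ 0.4591 -0.3598  0.1893] [-0.2  1.3 -0.1]
top 461 ((520.2811279296875, -355.6884765625), (50.61069107055664, 39.604976654052734), 4.1157732009887695) [0.003 0.034 0.999] 0.14685364643454835 0.5464485235731512
side slope 0.094 y@.52 -0.3361 want -0.3366 144
```

View pics/top_4.png

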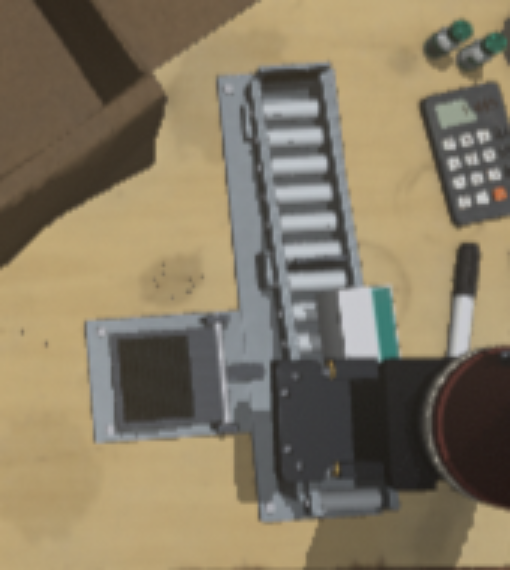

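View pics/scene_4.png

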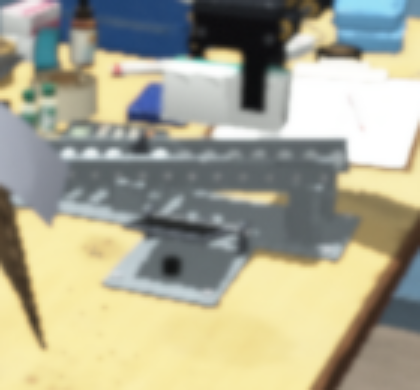

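```bash
python3 - <<'E'
from h import *
im,d=optics.get_image("top")
F,cx,cy=f("top");c=optics.camera_info("top");R=np.array(c["R"]);t=np.array(c["t"])
C=-R.T@t
def ray(u,v,z):
    w=R.T@np.array([(u-cx)/F,(v-cy)/F,1]); return C+w*(z-C[2])/w[2]
g=im.astype(float)
# per row, subpixel transitions: white->green and green->right edge, left edge (white start)
res=[]
for v in range(214,245):
    row=g[v,425:475]; rg=row[:,0]-row[:,1]  # green: strongly negative
    w=np.clip(-rg-25,0,None)
    if w.sum()>40:
        u=425+(w*np.arange(50)).sum()/w.sum(); p=ray(u,v,.147); res.append((v,u,p[0],p[1],w.sum()))
res=np.array(res); print(res.round(3)[:, [0,1,2,3,4]])
k=np.polyfit(res[2:-2,2],res[2:-2,3],1);print(k)
E
```

```text
[[ 2.16000e+02  4.56456e+02  5.44000e-01 -3.65000e-01  1.03000e+02]
 [ 2.17000e+02  4.56354e+02  5.42000e-01 -3.65000e-01  1.78000e+02]
 [ 2.18000e+02  4.56481e+02  5.40000e-01 -3.65000e-01  1.83000e+02]
 [ 2.19000e+02  4.56690e+02  5.38000e-01 -3.65000e-01  1.87000e+02]
 [ 2.20000e+02  4.56966e+02  5.36000e-01 -3.66000e-01  2.06000e+02]
 [ 2.21000e+02  4.57095e+02  5.34000e-01 -3.66000e-01  2.11000e+02]
 [ 2.22000e+02  4.57150e+02  5.32000e-01 -3.66000e-01  2.07000e+02]
 [ 2.23000e+02  4.57223e+02  5.30000e-01 -3.66000e-01  2.06000e+02]
 [ 2.24000e+02  4.57374e+02  5.28000e-01 -3.66000e-01  2.11000e+02]
 [ 2.25000e+02  4.57493e+02  5.25000e-01 -3.66000e-01  2.15000e+02]
 [ 2.26000e+02  4.57639e+02  5.23000e-01 -3.66000e-01  2.19000e+02]
 [ 2.27000e+02  4.57806e+02  5.21000e-01 -3.66000e-01  2.22000e+02]
 [ 2.28000e+02  4.58021e+02  5.19000e-01 -3.67000e-01  2.34000e+02]
 [ 2.29000e+02  4.58101e+02  5.17000e-01 -3.67000e-01  2.27000e+02]
 [ 2.30000e+02  4.58133e+02  5.15000e-01 -3.67000e-01  2.18000e+02]
 [ 2.31000e+02  4.58226e+02  5.13000e-01 -3.67000e-01  2.12000e+02]
 [ 2.32000e+02  4.58410e+02  5.11000e-01 -3.67000e-01  2.17000e+02]
 [ 2.33000e+02  4.58502e+02  5.09000e-01 -3.67000e-01  2.23000e+02]
 [ 2.34000e+02  4.58659e+02  5.07000e-01 -3.67000e-01  2.26000e+02]
 [ 2.35000e+02  4.58847e+02  5.05000e-01 -3.68000e-01  2.29000e+02]
 [ 2.36000e+02  4.58961e+02  5.03000e-01 -3.68000e-01  2.29000e+02]
 [ 2.37000e+02  4.59113e+02  5.01000e-01 -3.68000e-01  2.30000e+02]
 [ 2.38000e+02  4.59000e+02  4.99000e-01 -3.67000e-01  1.90000e+02]
 [ 2.39000e+02  4.57608e+02  4.97000e-01 -3.64000e-01  5.10000e+01]]
[ 0.06901304 -0.40234928]
```

```bash
python3 -m inch '[[[0,1,0],-0.017,1],[[0,2,-4],-0.017,1],[[0,2,-10],-0.017,1],[[0,2,-15],-0.017,1],[[0,2,-20],-0.017,1],[[0,2,-24],-0.017,1],[[0,2,-27],-0.017,1],[[0,2,-29],-0.017,1],[[0,2,-29],-0.017,1],[[0,2,-29],-0.017,1]]' 20; python3 -c "
from m import *
run(.118,'5')"
```

```text
time: 8.9
eef_pos: [0.4597, -0.3581, 0.161]
ee_rot: [1.0, -0.01, 0.001, 0.001]
contact_force: [0.6, -0.1, 5.1]
gripper_width: 0.438
[ 0.4597 -0.3581  0.161 ] [ 0.6 -0.1  5.1]
top 416 ((521.6699829101562, -356.2078857421875), (49.954986572265625, 39.426883697509766), 3.053520679473877) [0.033 0.009 0.999] 0.11729444032714 0.5467096995506115
side slope 0.064 y@.52 -0.3366 want -0.3366 146
```

View pics/scene_5.png

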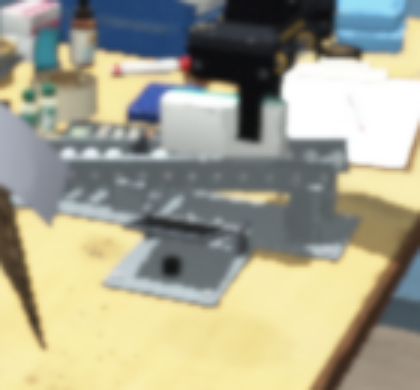

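View pics/top_5.png

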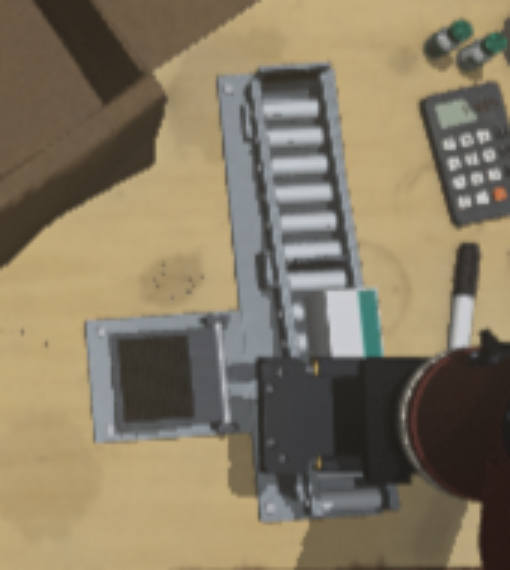

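The tail has touched the rollers at the expected height. I'll ease the grip to 3 N so the nose can tip down.

```bash
python3 -m inch '[[[0,1.5,0],0,1],[[0,1.5,-1],0,1],[[0,1.5,-2],0,1],[[0,1.5,-2],0,1],[[0,1.5,-2],0,1],[[0,1.5,-2],0,1],[[0,1.5,-2],0,1],[[0,1.5,-2],0,1],[[0,1.5,-2],0,1],[[0,1.5,-2],0,1]]' 3; python3 -c "
from m import *
run(.112,'6')"
```

```text
time: 10.25
eef_pos: [0.4592, -0.3562, 0.1583]
ee_rot: [1.0, -0.01, 0.0, -0.0]
contact_force: [0.9, 2.1, 4.3]
gripper_width: 0.435
[ 0.4592 -0.3562  0.1583] [0.9 2.1 4.3]
top 399 ((522.1585693359375, -357.3222961425781), (50.71487808227539, 38.89765930175781), 0.2692204713821411) [-0.132 -0.019 -0.991] 0.10866657656578704 0.5474639684484405
side slope -0.01 y@.52 -0.3382 want -0.3366 129
```

View pics/scene_6.png

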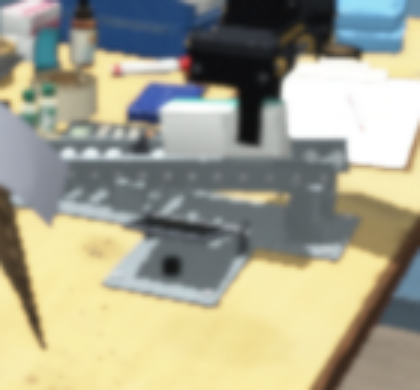

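View pics/top_6.png

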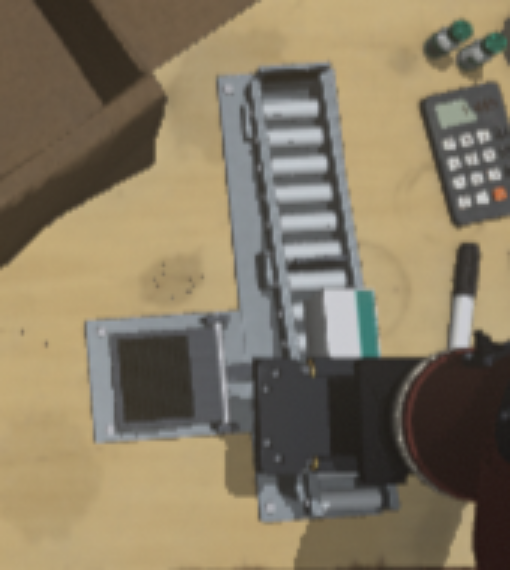

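The nose is down (pitch 0.13), but the carton now has a yaw of about 0 against the lane's 0.0525. I'll turn it back while it is lightly held.

```bash
python3 -m inch '[[[0,0,0],0.02,1],[[0,0,0],0.04,1],[[0,0,0],0.06,1],[[0,0,0],0.065,1],[[0,0,0],0.065,1],[[0,0,0],0.065,1],[[0,0,0],0.065,1],[[0,0,0],0.065,1],[[0,0,0],0.065,1],[[0,0,0],0.065,1]]' 3; python3 -c "
from m import *
run(.109,'7')"
```

```text
time: 11.6
eef_pos: [0.4592, -0.3562, 0.1582]
ee_rot: [1.0, 0.023, -0.0, -0.0]
contact_force: [0.4, -2.2, 2.1]
gripper_width: 0.437
[ 0.4592 -0.3562  0.1582] [ 0.4 -2.2  2.1]
top 432 ((521.5294189453125, -353.43511962890625), (51.52035903930664, 40.194610595703125), 2.5751633644104004) [0.131 0.02  0.991] 0.10842082981460797 0.5473653295481508
side slope 0.042 y@.52 -0.3347 want -0.3366 138
```

View pics/top_7.png

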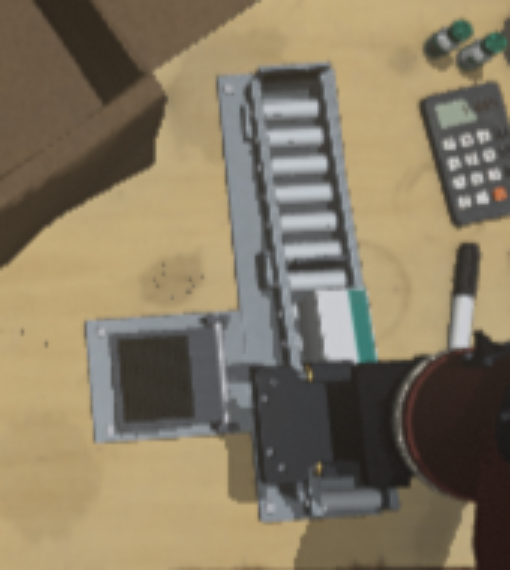

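The carton is now centred and aligned, so I'll release it and lift clear.

```bash
python3 -m inch '[[[0,0,0],0,-1],[[0,0,0],0,-1],[[0,0,0],0,-1],[[0,0,0],0,-1],[[0,0,0],0,-1],[[0,0,10],0,-1],[[0,0,30],0,-1],[[0,0,55],0,-1],[[0,0,80],0,-1],[[0,20,100],0,-1]]' 20; python3 - <<'E'
from m import *
run(.106,'8')
for n in ("pedal_pad","lane_stop","carton_center"):
    for c in("top","scene"):
        for o in optics.pinpoint(c,n): print(n,c,round(o["confidence"],2),toW(c,o["point"]).round(4))
E
```

```text
time: 12.95
eef_pos: [0.459, -0.3374, 0.2601]
ee_rot: [1.0, 0.022, 0.001, 0.001]
contact_force: [-0.6, 0.3, -0.1]
gripper_width: 1.005
[ 0.459  -0.3374  0.2601] [-0.6  0.3 -0.1]
top 619 ((533.1575317382812, -352.95892333984375), (74.8011703491211, 40.21251678466797), 2.5817601680755615) [-0.131 -0.04  -0.991] 0.10674639440605048 0.5699584201184299
side slope 0.066 y@.52 -0.3344 want -0.3366 137
pedal_pad top 0.74 [ 0.4857 -0.2154  0.0525]
pedal_pad scene 0.6 [ 0.485  -0.213   0.0511]
lane_stop top 0.62 [ 0.5715 -0.3512  0.0507]
lane_stop scene 0.78 [ 0.5733 -0.3538  0.0513]
lane_stop scene 0.62 [ 0.4953 -0.3524  0.0642]
carton_center top 0.95 [ 0.5189 -0.3545  0.0821]
carton_center scene 0.67 [ 0.5142 -0.3529  0.0858]
```

View pics/top_8.png

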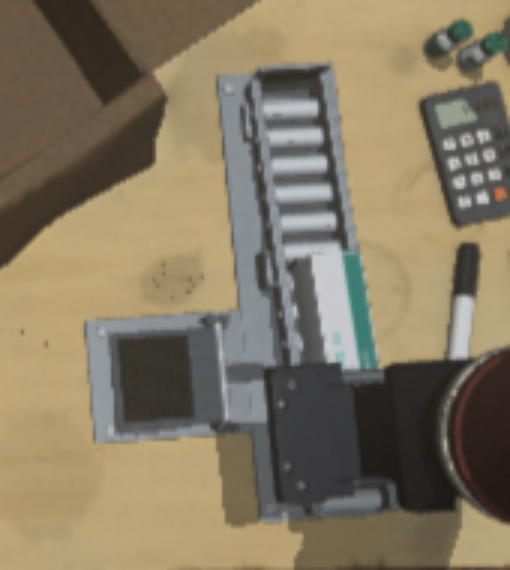

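View pics/scene_8.png

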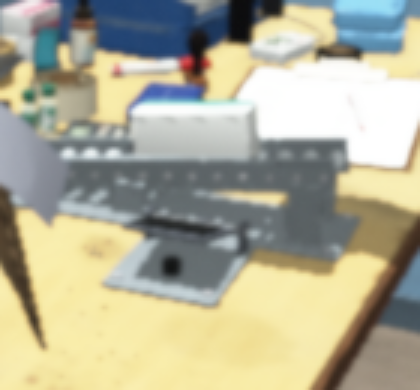

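The carton stands upright between the rails against the stop, with its nose at x = 0.570. Now I'll take the closed fingers over the pedal.

```bash
python3 -m inch '[[[7,40,0],0,1],[[18,85,0],0,1],[[27,125,0],0,1],[[27,125,-30],0,1],[[27,125,-60],0,1],[[27,125,-90],0,1],[[27,125,-110],0,1],[[27,125,-120],0,1],[[27,125,-125],0,1],[[27,125,-125],0,1]]' 20; python3 - <<'E'
from m import *
im,d=optics.get_image("scene");cv2.imwrite("pics/s9.png",cv2.resize(im[130:260,310:450,::-1],None,fx=3.5,fy=3.5))
im,d=optics.get_image("top");cv2.imwrite("pics/t9.png",cv2.resize(im[120:310,330:500,::-1],None,fx=3,fy=3))
E
```

```text
time: 14.6
eef_pos: [0.4863, -0.2114, 0.1334]
ee_rot: [1.0, 0.023, 0.0, 0.0]
contact_force: [-0.3, -0.1, 0.4]
gripper_width: 0.017
```

View pics/s9.png

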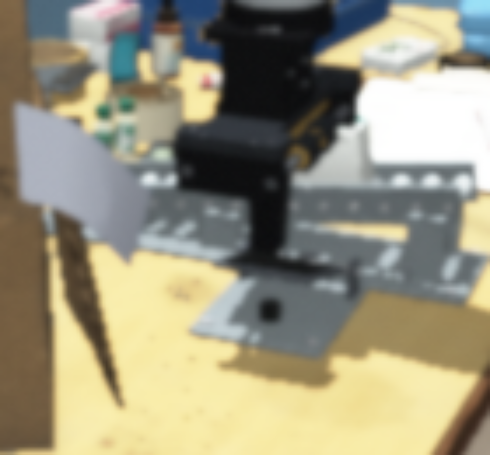

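View pics/t9.png

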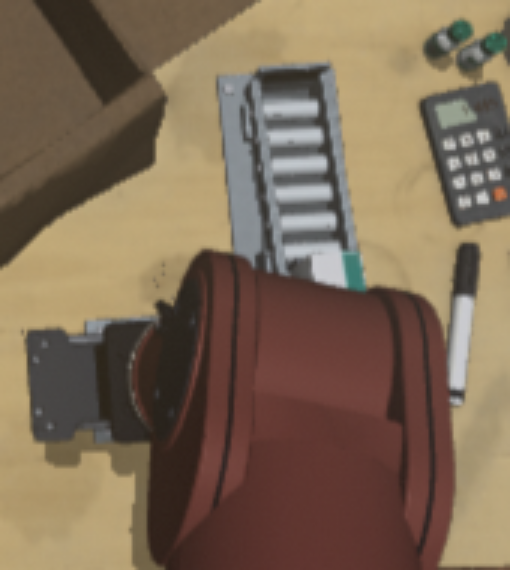

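```bash
python3 -m inch '[[[0,0,-8],0,1],[[0,0,-13],0,1],[[0,0,-18],0,1],[[0,1,-22],0,1],[[0,2,-26],0,1],[[0,3,-29],0,1],[[0,3,-31],0,1],[[0,3,-32],0,1],[[0,3,-33],0,1],[[0,3,-33],0,1]]' 20; python3 - <<'E'
from m import *
im,d=optics.get_image("scene");cv2.imwrite("pics/s10.png",cv2.resize(im[130:260,310:450,::-1],None,fx=3.5,fy=3.5))
im,d=optics.get_image("top");cv2.imwrite("pics/t10.png",cv2.resize(im[120:310,330:500,::-1],None,fx=3,fy=3))
E
```

```text
time: 15.95
eef_pos: [0.4864, -0.2086, 0.1013]
ee_rot: [1.0, 0.023, 0.0, 0.0]
contact_force: [-3.9, -0.5, 16.6]
gripper_width: 0.004
```

View pics/s10.png

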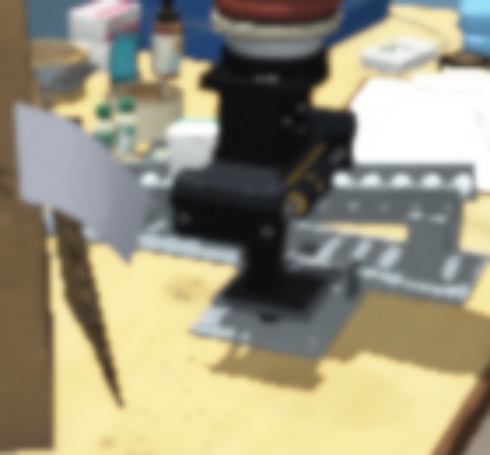

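View pics/t10.png

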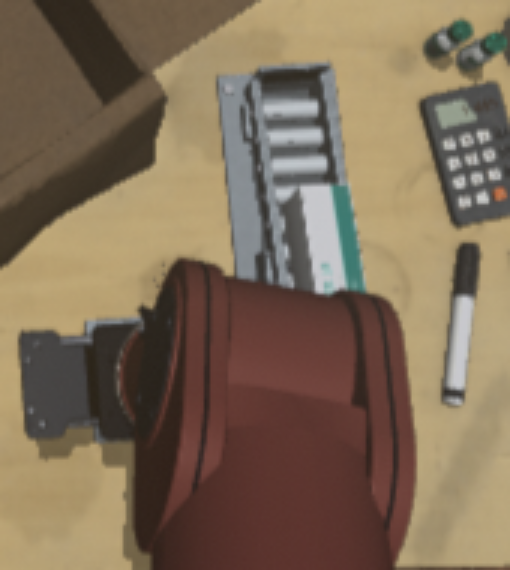

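The force is 16.6 N and the tip is at 31 mm, so the pedal is on its stop. The carton is already rolling, so I'll hold.

```bash
python3 -m inch '[[[0,0,-1],0,1],[[0,0,-1],0,1],[[0,0,-1],0,1],[[0,0,-1],0,1],[[0,0,-1],0,1],[[0,0,-1],0,1],[[0,0,-1],0,1],[[0,0,-1],0,1],[[0,0,-1],0,1],[[0,0,-1],0,1]]' 20; python3 - <<'E'
from m import *
im,d=optics.get_image("top");cv2.imwrite("pics/t11.png",cv2.resize(im[120:310,330:500,::-1],None,fx=3,fy=3))
o=optics.pinpoint("top","carton_center")
for q in o: print(q["confidence"],toW("top",q["point"]).round(4))
E
```

```text
time: 17.3
eef_pos: [0.4864, -0.2086, 0.1011]
ee_rot: [1.0, 0.023, 0.0, 0.001]
contact_force: [-7.6, 1.3, 24.6]
gripper_width: 0.005
0.94 [ 0.6729 -0.3474  0.0595]
0.41 [0.5811 0.2538 0.0167]
```

View pics/t11.png

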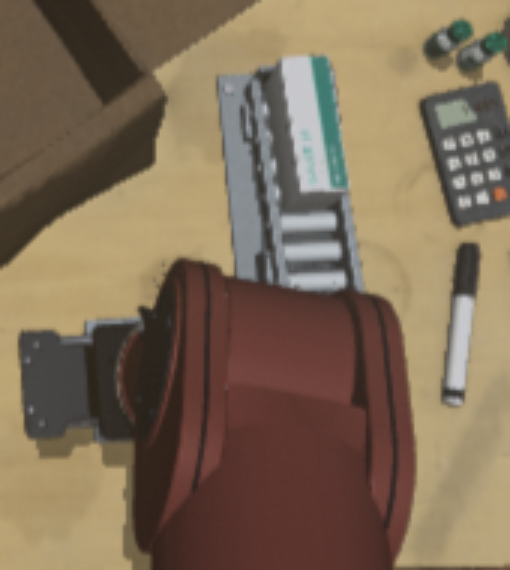

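The carton is at the end plate: centre x is 0.673 against an expected 0.67. I'll release the pedal gently and move away.

```bash
python3 -m inch '[[[0,0,3],0,1],[[0,-1,8],0,1],[[0,-2,13],0,1],[[0,-3,18],0,1],[[0,-3,23],0,1],[[0,-3,30],0,1],[[0,-3,60],0,1],[[0,-3,100],0,1],[[0,-3,145],0,1],[[0,-3,190],0,1]]' 20
python3 -m inch '[[[-10,40,0],0,1],[[-20,80,0],0,1],[[-30,120,0],0,1],[[-40,160,0],0,1],[[-50,190,0],0,1],[[-50,200,0],0,1],[[-50,200,0],0,1],[[-50,200,0],0,1],[[-50,200,0],0,1],[[-50,200,0],0,1]]' 20
python3 - <<'E'
from m import *
for c in("top","scene"):
    im,d=optics.get_image(c);cv2.imwrite(f"pics/{c}12.png",im[:,:,::-1])
    for n in("pedal_pad","carton_center","short_center_1"):
        for q in optics.pinpoint(c,n): print(c,n,round(q["confidence"],2),toW(c,q["point"]).round(4))
im,d=optics.get_image("top");cv2.imwrite("pics/t13.png",cv2.resize(im[120:310,330:500,::-1],None,fx=3,fy=3))
im,d=optics.get_image("scene");cv2.imwrite("pics/s13.png",cv2.resize(im[130:260,310:450,::-1],None,fx=3.5,fy=3.5))
E
```

```text
time: 18.65
eef_pos: [0.4856, -0.2106, 0.2904]
ee_rot: [1.0, 0.023, -0.001, -0.0]
contact_force: [1.9, -0.0, -0.5]
gripper_width: 0.005
time: 19.9
eef_pos: [0.4362, -0.0118, 0.2891]
ee_rot: [1.0, 0.022, -0.0, -0.0]
contact_force: [-0.6, -0.6, -0.2]
gripper_width: 0.005
top pedal_pad 0.85 [ 0.4854 -0.2134  0.0509]
top carton_center 0.82 [ 0.6761 -0.3463  0.0612]
top carton_center 0.69 [ 0.5725 -0.3515  0.05  ]
top short_center_1 0.63 [ 0.6724 -0.3461  0.0635]
top short_center_1 0.59 [0.5822 0.2509 0.0195]
top short_center_1 0.59 [0.4435 0.1317 0.018 ]
scene pedal_pad 0.58 [ 0.4847 -0.2161  0.0528]
scene pedal_pad 0.5 [0.4407 0.1317 0.0178]
scene carton_center 0.93 [ 0.6703 -0.3413  0.0645]
scene short_center_1 0.67 [0.4386 0.1311 0.0182]
scene short_center_1 0.66 [0.579  0.2525 0.0176]
```

View pics/top12.png

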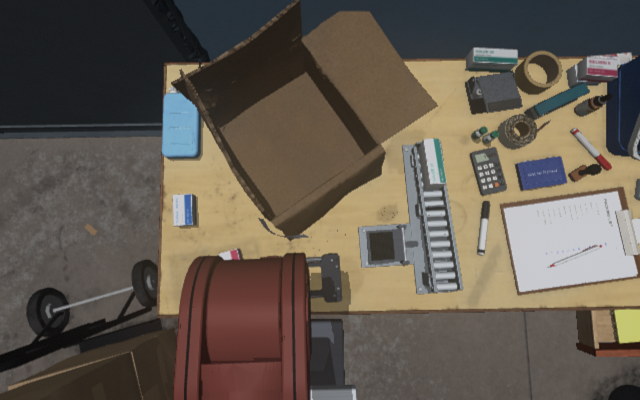

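View pics/t13.png

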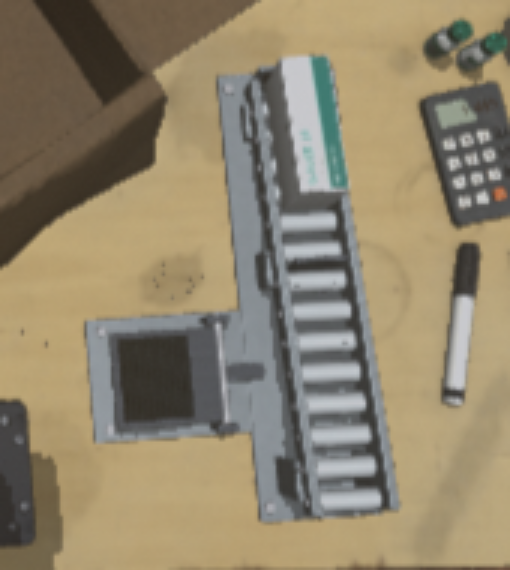

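View pics/s13.png

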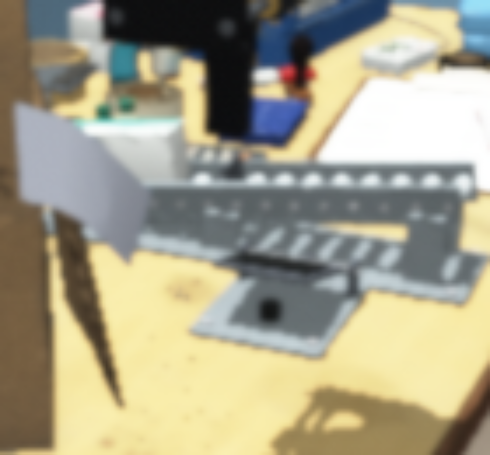

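```bash
python3 -c "
from h import *
s=r.read_state();print(s['time'],s['contact_force'],s['qd'].round(3));print(r.close_job())"
```

```text
20.4 [ 0.50861252  0.49646641 -0.47223677] [ 0.001  0.    -0.001 -0.    -0.     0.001  0.001]
the job is handed in; nothing more can be done
None
```

The job is done and handed in at 20.4 s of the 64 s allowed; `close_job` gives no verdict.

**What I did**
- I gripped the long carton about 30 mm toward its near end, to keep the gripper clear of the box flap, and set it upright between the rails. It ran down to the raised stop by itself.
- I pressed the pedal with the closed fingers until the fingertips were at 31 mm and the force read 17–25 N, which means it was on its stop. I held it there until the carton had rolled to the end plate, then let it up and moved clear.

**Last checks**
- **Carton:** it is upright between the rails, with its centre at x of 0.670–0.676 against about 0.67 expected at the end plate.
- **Pedal:** the pad is back at 51–53 mm, against 52 mm at rest.
- **Short cartons:** both are where they were, to within about 5 mm of network noise.
- **Arm:** it touches nothing, with the force reading under 1 N.

**What disagreed**
- The carton yawed a few hundredths of a radian in the grip, and I corrected this before letting go.
- The two cameras differed by 2–3 mm on its sideways position, within the 6 mm of play on each side.
- In the last top picture the networks also gave a false second carton at the stop and a false short carton at the end plate. The pictures show neither.

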